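# Make room for the relay module

### The arm

A 7-joint arm with a two-finger parallel gripper is mounted at the origin on the work surface. World frame = base frame: x ahead of the robot, y to its left, z up, the work surface at z = 0. Lengths are in m, angles in rad, forces in N, time in s.
With the tool pointing down it reaches from about 0.35 to 0.9 m from the base axis. Payload 8.1 kg.
Tool frame: the origin (TCP) lies at the centre of the arm's flange, where the gripper is bolted on; the fingertips stand 178 mm ahead of it and the grasp point (between the pads) lies 159 mm ahead of it; z points along the fingers, y is the line along which they close (so a half turn about z gives the same grasp; the last joint's range is limited). The gripper opens to 92 mm and grips with 3 to 60 N. Pads are 19 mm wide; open, the fingers measure 130 mm over their backs; the gripper's body (75 mm by 190 mm) begins 47 mm behind the grasp point.
Start: joints at [-1.263, 0.434, 0.025, 1.573, -0.012, 1.134, -0.075], TCP at [0.25, 0.573, 0.405] pointing down, gripper open.
Joint ranges: [-2.62, 2.62], [-0.44, 2.09], [-1.27, 1.32], [0.08, 2.57], [-1.32, 4.46], [0.12, 2], [-2.74, 2.74]. Speed limits (rad/s): [2.22, 2.22, 3.01, 3.01, 3.14, 3.14, 3.14].

### API

Orientations are given as a rotation vector (axis times angle).
In Python, from cell import arm gives the robot as it stands. The module is installed in compiled form; this text tells all that it offers.
- The arm moves only by the shell command python3 -m inch 'ROWS' [FORCE]. ROWS is text: rows parted by semicolons, each of 5 numbers parted by spaces: the shift along the tool's x, y, z in m, then the turn about the tool's z in rad, then the finger opening in m, from 0 to 0.0918. In form: x y z roll fingers; .... A call has 1 to 5 rows; each row is the pose to reach, as a shift and turn from the pose commanded when the call began, along the tool's axes at that moment; what a row does not reach only later rows make up. A row lasts 1/10 s, in which the tool goes at most 50 mm and 8.59 degrees, less where a joint would pass 70% of its speed; a pose out of reach is approached as far as the arm can. A call with a gripper value outside its range is refused whole. The fingers move at their own pace and stop on an object; FORCE is the grip in N (left out, the last holds). Time passes only in rows, so rows that repeat a pose let the fingers close. It gives the time, the measured TCP pose, the force, the opening and the grip force at its end, in the units of the state.
- arm.observe(): the state, without advancing time (a new reading comes with each control period).
- arm.get_image(name): name is "scene" or "top" or "wrist"; returns the picture (420x560x3 uint8, red, green, blue); there is no depth.
- arm.get_calibration(name): a dict with "intrinsics" (3x3 intrinsics, pixels), "pose" (4x4, takes a point from camera to world coordinates). Camera axes: x right, y up, looking along -z (the intrinsics and any distortion apply to the point x, -y, -z); pixel columns grow to the right and rows downward; lengths in m; the calibration is good to about 2 mm. A picture is of the moment at which its call begins: read the wrist's pose just before it. get_calibration takes no time and is no camera call; for the wrist camera it gives the pose at the moment of the call.
- arm.sign_off(): hands the job in; it is judged then, once.
Trained networks look in the newest picture that a camera, given by its name, has taken for a name from the list of things; names that differ only in an ending like _2 or _b are one class to them, and where a whole thing is asked for, a point or a joint stands for the part that bears it (a point fixed in the world has none). Each returns a list of dicts, best first, with "conf" (0 to 1); they miss things now and then, are a little off and sometimes report something else, mostly with a low value. They report only what shows in the picture. A call takes as long as a camera call. They do not tell look-alikes from the thing itself.
- arm.look_for(camera, query): "point" ([row, column] in pixels, amid what is visible of it).
- arm.silhouettes(camera, query): "region" (420x560 bool, what is visible of it) and "point" ([row, column] in pixels, amid what is visible of it).
- arm.place_of(camera, query): "point" ([row, column] in pixels: a listed point, or the origin of a listed thing).
The state is a dict: "clock": time; "joints": joint angles; "dq": joint speeds; "joint_efforts": joint torques, N m; "position": TCP position; "ee_rot": TCP orientation; "force": force on the tool from outside, world axes, zero at the start; "ft_torque": the same for the moment, N m; "width": opening from 0.0 (shut) to 1.0 (fully open); "gripper_force": force on a finger pad.
Only numpy, scipy, OpenCV 4.12 (cv2) and the standard library are available. Lean on these libraries where they do the work, as an engineer would, in place of code of your own. Each camera call takes 0.05 s, during which the arm holds its last target. There are 200 camera calls.

### The job

Put the loose relay module into the row in the metal tray, between the two tall modules. Slide the modules on either side of that place gently apart, by feel, up against the sprung ends of the tray, to make the gap wide enough (never press the row with more than about 8 N), then gently lower the loose module into the gap, without dropping it, until it stands fully down on the tray floor, upright and in line with the row, and let it go. Keep the other modules standing in the tray and leave the flux jar, solder spool and tape roll alone.

Things in the scene. Friction and masses are not known exactly. Their poses are not given: they have to be found in the camera images.
- spare_mid (a point): Centre (25 mm over its foot) of the loose relay module, a grey plastic block with black trim, upright on the mat: 26 (its y) x 40 (x) x 50 mm high, about 120 g. Its lowest 10 mm taper to 24 (y) x 34 (x) at the foot. A half turn about z changes nothing. Grip it from above across its 40 mm, fingers on its x faces, so that they clear the neighbours in the row.
- tallL_mid (a point): Centre (33 mm over its foot) of the tall module left (+y) of the wanted place: as the loose one but 66 mm high. Its y runs along the row to the left. Modules slide easily on the floor of the fixed tray (7 mm over the bench; the mat is at 3 mm), but lean if pushed near their tops: hold them low, just over the tray's side rims (16 mm over the mat, 44 mm apart inside, 56 outside, parallel to the row).
- tallR_mid (a point): The same for the tall module right (-y) of the wanted place; next to tallL at the start, 0 to 1 mm between them. The tray is 159 mm long inside, between its unpressed sprung ends: six modules side by side take 156 mm.
- leftend_mid (a point): Centre (25 mm over its foot) of the short module (as the loose one) left of tallL, the last on that side. Beyond it, 1 to 25 mm away (not measured), is the tray's left end: a rubber-faced plate 46 mm high that yields about 2 N per mm for 2 mm, then is hard; damped, it springs back slowly.
- right1_mid (a point): Centre (25 mm over its foot) of the short module (as the loose one) right of tallR.
- right2_mid (a point): The same for the short module right of right1, the last on that side. Beyond it, 1 to 25 mm away (not measured), is the tray's right end, sprung like the left one.
- fluxjar: Bystander: amber flux jar with white cap, 56 mm across, 30 mm high; origin under its centre.
- spool: Bystander: solder spool, 52 mm across, 24 mm high, lying flat; origin under its centre.
- tape: Bystander: roll of red tape, 66 mm across, 18 mm high, lying flat; origin under its centre.
Not all that is in view belongs to the job. What is shaped like the part that bears spare_mid but pink or red is not meant.

How it is judged:
By the outcome, as a careful person would: the job done as asked, in the order asked, and still so for the second after the job is handed in, with the robot touching nothing.
It also fails if it takes over 64 s, if anything falls off the work surface, if the arm or the gripper's body presses on something with over 40 N, if the wrist force passes 120 N, or if a joint passes its speed limit or range.

## Working session

There is one attempt and no reset: what is moved stays moved. The work goes in short steps, Python scripts to look and compute and a shell command to move; the robot and the scene stay as the last step left them, time stands still between calls to the robot, and variables do not carry over. Pictures are saved under pics/ and viewed, at most 13 in all, crops included, and the job is handed in when it is done.

```bash
mkdir -p pics; ls
cat > h.py <<'E'
import numpy as np, cv2
from cell import arm
def save(cam,name,crop=None,scale=1):
    im=arm.get_image(cam)[:,:,::-1]
    if crop: r0,r1,c0,c1=crop; im=im[r0:r1,c0:c1]
    cv2.imwrite('pics/'+name,cv2.resize(im,None,fx=scale,fy=scale,interpolation=cv2.INTER_CUBIC))
def ray(cam,p,z,cal=None):
    "world point at height z seen at pixel [row,col]"
    cal=cal or arm.get_calibration(cam); K=np.array(cal['intrinsics']);T=np.array(cal['pose'])
    d=np.linalg.inv(K)@[p[1],p[0],1]; d=T[:3,:3]@(d*[1,-1,-1]); o=T[:3,3]
    return o+d*(z-o[2])/d[2]
def proj(cam,P,cal=None):
    cal=cal or arm.get_calibration(cam); K=np.array(cal['intrinsics']);T=np.array(cal['pose'])
    q=T[:3,:3].T@(np.array(P)-T[:3,3])*[1,-1,-1]; q=K@q; return (q[:2]/q[2])[::-1]
E
python3 - <<'E'
from h import *
np.set_printoptions(precision=4,suppress=True)
s=arm.observe(); print(s)
for c in('top','scene'):
    im=save(c,c+'1.png',scale=1.4)
    print(c,arm.get_calibration(c))
for q,z in dict(spare_mid=.028,tallL_mid=.04,tallR_mid=.04,leftend_mid=.032,right1_mid=.032,right2_mid=.032,fluxjar=0.003,spool=.003,tape=.003).items():
    for d in arm.place_of('top',q)[:3]: print(q,np.round(d['point'],1),round(d['conf'],2),ray('top',d['point'],z))
E
```

```text
pics
{'clock': 0.0, 'joints': array([-1.2626,  0.4352,  0.025 ,  1.5741, -0.0116,  1.134 , -0.0751]), 'dq': array([ 0.0005,  0.0006, -0.0002,  0.0008, -0.0004, -0.0011, -0.0004]), 'joint_efforts': array([ -0.0012, -66.7861,   0.9847, -31.4451,  -0.0604,   0.0435,
         0.0001]), 'position': array([0.2495, 0.5728, 0.404 ]), 'ee_rot': array([-0.6408, -3.0754,  0.0024]), 'force': array([-0.0162,  0.5767, -0.1169]), 'ft_torque': array([ 0.0023,  0.0102, -0.021 ]), 'gripper_force': 0.0, 'width': 0.9992772578688928}
top {'intrinsics': array([[465.4824,   0.    , 277.8183],
       [  0.    , 465.4824, 209.4671],
       [  0.    ,   0.    ,   1.    ]]), 'pose': array([[-0.0148,  0.996 , -0.0886,  0.5446],
       [-0.9995, -0.0174, -0.028 ,  0.0043],
       [-0.0295,  0.0882,  0.9957,  0.9634],
       [ 0.    ,  0.    ,  0.    ,  1.    ]])}
scene {'intrinsics': array([[486.4365,   0.    , 269.5689],
       [  0.    , 486.4365, 213.9765],
       [  0.    ,   0.    ,   1.    ]]), 'pose': array([[-0.8481, -0.335 ,  0.4105,  1.0533],
       [ 0.5297, -0.5534,  0.6428,  0.701 ],
       [ 0.0118,  0.7626,  0.6468,  0.7649],
       [ 0.    ,  0.    ,  0.    ,  1.    ]])}
spare_mid [256.3 378.4] 0.73 [ 0.5309 -0.1679  0.028 ]
spare_mid [251.3 419.3] 0.67 [ 0.5396 -0.249   0.028 ]
spare_mid [210.6 397.2] 0.6 [ 0.6214 -0.2084  0.028 ]
tallL_mid [273.9 214.1] 0.56 [0.5012 0.1582 0.04  ]
tallR_mid [278.1 227.9] 0.9 [0.4926 0.1309 0.04  ]
leftend_mid [270.1 200. ] 0.76 [0.5087 0.1878 0.032 ]
right1_mid [167.1 199.1] 0.65 [0.7169 0.1896 0.032 ]
right1_mid [277.2 238.3] 0.57 [0.4936 0.1112 0.032 ]
right2_mid [277.6 253.7] 0.87 [0.4924 0.0805 0.032 ]
fluxjar [167.8 410.1] 0.77 [ 0.7119 -0.244   0.003 ]
fluxjar [272.9 224.1] 0.31 [0.5012 0.1437 0.003 ]
spool [173.7 306.5] 0.69 [ 0.7038 -0.0295  0.003 ]
tape [166.5 198.3] 0.88 [0.7236 0.1971 0.003 ]
```

View pics/top1.png

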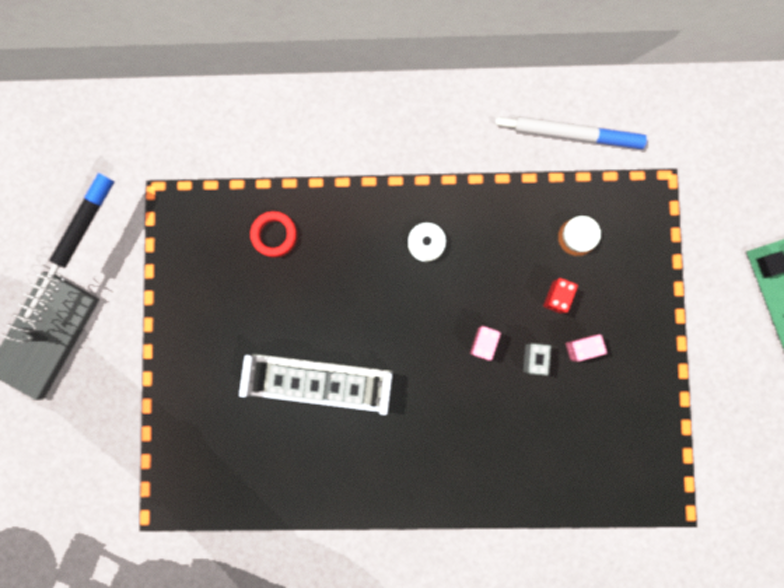

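View pics/scene1.png

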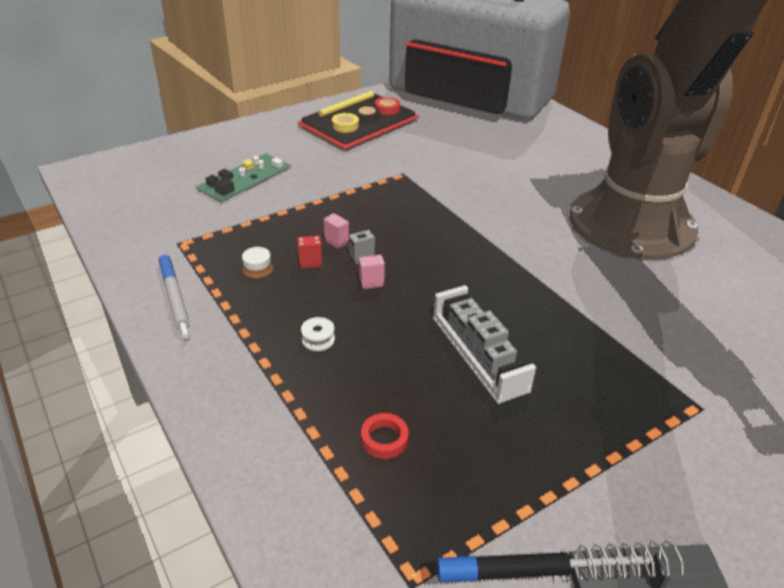

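The top view shows four blocks that could be the loose module: pink at (247,348) and (248,420), red at (211,402), and grey with black trim at (256,384). Only the grey one matches the description, and I'll check it in a close crop. The tray row runs at about 8°, centred near x = 0.50, y = 0.135.

```bash
python3 -m inch '0 0 0 0.145 0.0918;0 0 0 0.29 0.0918;0 0 0 0.435 0.0918;0 0 0 0.58 0.0918;0 0 0 0.65 0.0918'
python3 -m inch '0 0 0 0.145 0.0918;0 0 0 0.29 0.0918;0 0 0 0.435 0.0918;0 0 0 0.58 0.0918;0 0 0 0.65 0.0918'
python3 -m inch '-0.036 0.028 0 0 0.0918;-0.072 0.056 0 0 0.0918;-0.108 0.084 0 0 0.0918;-0.144 0.112 0 0 0.0918;-0.18 0.14 0 0 0.0918'
python3 -m inch '-0.036 0.028 0 0 0.0918;-0.072 0.056 0 0 0.0918;-0.108 0.084 0 0 0.0918;-0.144 0.112 0 0 0.0918;-0.18 0.14 0 0 0.0918'
python3 -m inch '-0.019 0.014 0 0 0.0918;-0.038 0.029 0 0 0.0918;-0.038 0.029 0 0 0.0918;-0.038 0.029 0 0 0.0918'
cat >> h.py <<'E'
from scipy.spatial.transform import Rotation as R
np.set_printoptions(precision=4,suppress=True)
def rows(xyz,ang):
    "shift in tool axes and roll to bring TCP to xyz with tool y at world angle ang (deg)"
    s=arm.observe(); M=R.from_rotvec(s['ee_rot']).as_matrix()
    a=np.degrees(np.arctan2(M[1,1],M[0,1])); r=(a-ang+90)%180-90
    print('pos',s['position'],'yang',round(a,2),'shift',M.T@(np.array(xyz)-s['position']),'roll',round(np.radians(r),4),'tilt',M[:,2])
def find(cam,names):
    cal=arm.get_calibration(cam); im=arm.get_image(cam)
    for q,z in names.items():
        for d in arm.place_of(cam,q)[:3]: print(q,np.round(d['point'],1),round(d['conf'],2),ray(cam,d['point'],z,cal))
ROW=dict(leftend_mid=.032,tallL_mid=.04,tallR_mid=.04,right1_mid=.032,right2_mid=.032)
E
python3 - <<'E'
from h import *
save('wrist','w1.png',scale=1.4); print(arm.get_calibration('wrist'))
find('wrist',ROW); rows([.5,.135,.404],-8)
E
```

```text
clock: 1.05
position: [0.2495, 0.573, 0.4048]
ee_rot: [-1.597, -2.706, -0.0]
force: [0.4, 0.6, 0.0]
width: 1.0
gripper_force: 0.0
clock: 1.55
position: [0.2495, 0.5731, 0.4048]
ee_rot: [-2.377, -2.054, -0.0]
force: [1.1, 0.9, 0.6]
width: 1.004
gripper_force: 0.0
clock: 2.05
position: [0.3637, 0.3736, 0.4049]
ee_rot: [-2.371, -2.061, -0.001]
force: [1.0, 0.1, -0.3]
width: 1.004
gripper_force: 0.0
clock: 2.55
position: [0.4772, 0.1757, 0.4051]
ee_rot: [-2.371, -2.061, -0.001]
force: [0.8, 1.1, -0.9]
width: 0.998
gripper_force: 0.0
clock: 2.95
position: [0.5, 0.1356, 0.4048]
ee_rot: [-2.372, -2.059, -0.0]
force: [-0.6, 0.3, -0.3]
width: 1.005
gripper_force: 0.0
{'intrinsics': array([[289.8365,   0.    , 280.5462],
       [  0.    , 289.8365, 213.3869],
       [  0.    ,   0.    ,   1.    ]]), 'pose': array([[ 0.9901,  0.1347,  0.0388,  0.5111],
       [-0.1402,  0.9531,  0.2684,  0.2089],
       [-0.0008, -0.2712,  0.9625,  0.3847],
       [ 0.    ,  0.    ,  0.    ,  1.    ]])}
leftend_mid [150.5 278.4] 0.81 [0.5052 0.188  0.032 ]
tallL_mid [173.1 283.3] 0.74 [0.5074 0.1616 0.04  ]
tallR_mid [196.2 282.7] 0.82 [0.5028 0.1339 0.04  ]
right1_mid [214.6 280.1] 0.82 [0.4961 0.1091 0.032 ]
right2_mid [237.3 281. ] 0.59 [0.4929 0.0787 0.032 ]
pos [0.4997 0.1365 0.4047] yang -7.95 shift [-0.0014  0.0005  0.0007] roll 0.0008 tilt [-0.0001  0.0002 -1.    ]
```

View pics/w1.png

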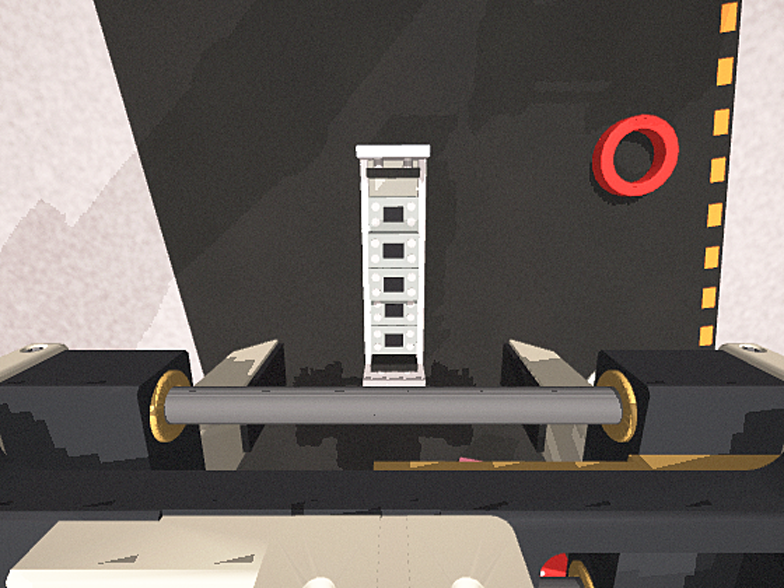

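The wrist view confirms the row: module tops sit in column 393 of the enlarged picture, between rows 213 and 340. The tray is in line with the tool to within 0.7°. TallL is near (0.504, 0.161). I'll go lower and look again.

```bash
python3 -m inch '0.013 0.001 0.03 -0.013 0.0918;0.025 0.0015 0.07 -0.013 0.0918;0.025 0.0015 0.1 -0.013 0.0918;0.025 0.0015 0.12 -0.013 0.0918;0.025 0.0015 0.12 -0.013 0.0918'
python3 - <<'E'
from h import *
save('wrist','w2.png',scale=1.4)
find('wrist',ROW); rows([.5045,.161,.2],-7.2)
c=arm.get_calibration('wrist'); M=np.array(c['pose']); print(M)
E
```

```text
clock: 3.8
position: [0.5038, 0.1605, 0.2823]
ee_rot: [-2.356, -2.076, 0.008]
force: [0.7, -0.9, 0.4]
width: 0.997
gripper_force: 0.0
leftend_mid [192.2 278. ] 0.79 [0.5062 0.1859 0.032 ]
tallL_mid [224.  276.7] 0.66 [0.502  0.1616 0.04  ]
right2_mid [306.7 281.3] 0.81 [0.4953 0.0797 0.032 ]
pos [0.5054 0.1604 0.2859] yang -7.28 shift [ 0.0004 -0.0011  0.0859] roll -0.0015 tilt [ 0.0019  0.0011 -1.    ]
[[ 0.9918  0.1233  0.0334  0.5158]
 [-0.1277  0.9548  0.2683  0.233 ]
 [ 0.0012 -0.2703  0.9628  0.2659]
 [ 0.      0.      0.      1.    ]]
```

View pics/w2.png

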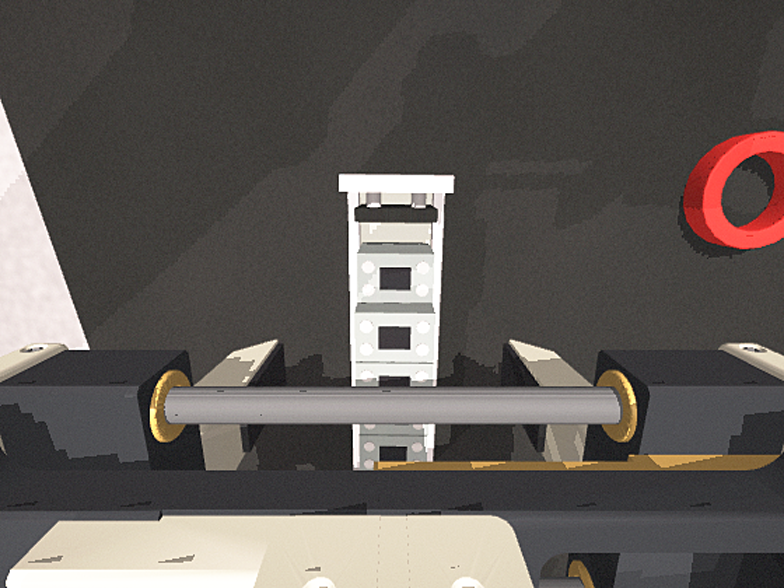

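Run:
```python
from h import *
for n,p,z in [('tallL',(338,395),.073),('left',(278,395.5),.057),('tallL/R edge',(363,395),.073),('tallL far edge',(313,395),.073),('plate face',(220,396),.053),('left far edge',(254,395),.057)]:
    print(n,ray('wrist',(p[0]/1.4,p[1]/1.4),z))
rows([.5045,.161,.2],-7.2)
```

```text
tallL [0.5076 0.1586 0.073 ]
left [0.5115 0.1859 0.057 ]
tallL/R edge [0.5059 0.1449 0.073 ]
tallL far edge [0.5093 0.1718 0.073 ]
plate face [0.5155 0.2154 0.053 ]
left far edge [0.5128 0.1986 0.057 ]
pos [0.5054 0.1604 0.2859] yang -7.28 shift [ 0.0004 -0.0011  0.0859] roll -0.0015 tilt [ 0.0019  0.0011 -1.    ]
```

The fingers are centred on the row: finger mid column is about 395 and the row column is 395. Descend and grip tallL lightly.

```bash
python3 -m inch '0 0 0.03 0 0.0918;0 0 0.06 0 0.0918;0 0 0.075 0 0.0918;0 0 0.083 0 0.0918;0 0 0.083 0 0.0918'
python3 -m inch '0 0 0 0 0.044;0 0 0 0 0.044;0 0 0 0 0.036;0 0 0 0 0.036;0 0 0 0 0.036' 8
python3 -m inch '0 0 0 0 0.036;0 0 0 0 0.036;0 0 0 0 0.036'
```

```text
clock: 4.65
position: [0.505, 0.1602, 0.2015]
ee_rot: [-2.358, -2.076, 0.001]
force: [0.2, -0.4, 0.5]
width: 0.998
gripper_force: 0.0
clock: 5.15
position: [0.505, 0.1604, 0.202]
ee_rot: [2.358, 2.076, 0.001]
force: [-0.8, -0.0, -1.0]
width: 0.613
gripper_force: 0.0
clock: 5.45
position: [0.505, 0.1603, 0.2017]
ee_rot: [-2.358, -2.076, 0.0]
force: [-1.2, -0.3, 1.1]
width: 0.44
gripper_force: 8.0
```

```bash
python3 -m inch '0.002 0 0 0 0.036;0.004 0 0 0 0.036;0.006 0 0 0 0.036;0.008 0 0 0 0.036;0.01 0 0 0 0.036'
python3 -m inch '0.001 0 0 0 0.036;0.002 0 0 0 0.036;0.003 0 0 0 0.036;0.003 0 0 0 0.036'
python3 -c "
from h import *
save('wrist','w3.png',scale=1.4)"
```

```text
clock: 5.95
position: [0.5063, 0.1704, 0.2017]
ee_rot: [2.358, 2.076, 0.0]
force: [0.2, -1.1, 1.5]
width: 0.436
gripper_force: 8.0
clock: 6.35
position: [0.5067, 0.1734, 0.2017]
ee_rot: [-2.358, -2.076, -0.0]
force: [0.4, -0.9, 1.7]
width: 0.432
gripper_force: 8.0
```

View pics/w3.png

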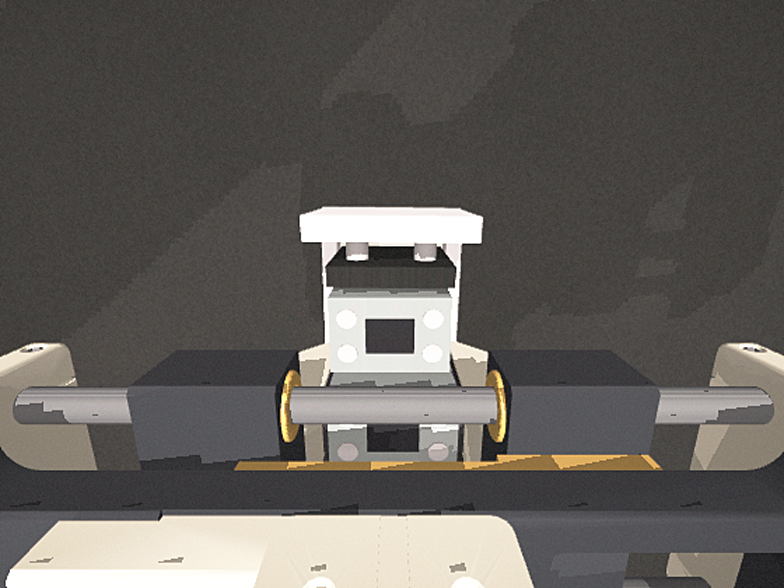

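The left-end module (rows 292–370) stands upright and just short of the black plate, whose lower edge is at row 287. From here I'll advance in 1 mm steps and watch the force.

```bash
for i in 1; do python3 -m inch '0.0005 0 0 0 0.036;0.001 0 0 0 0.036;0.001 0 0 0 0.036' |grep -E "pos|force"
python3 -m inch '0.0005 0 0 0 0.036;0.001 0 0 0 0.036;0.001 0 0 0 0.036'|grep -E "pos|force"; done
```

```text
position: [0.5068, 0.1742, 0.2018]
force: [-0.1, -0.6, 2.1]
gripper_force: 8.0
position: [0.5069, 0.1753, 0.2017]
force: [0.2, -1.4, 1.4]
gripper_force: 8.0
```

```bash
python3 -m inch '0.0005 0 0 0 0.036;0.001 0 0 0 0.036;0.001 0 0 0 0.036' |grep -E "pos|force"
python3 -m inch '0.0005 0 0 0 0.036;0.001 0 0 0 0.036;0.001 0 0 0 0.036'|grep -E "pos|force"
```

```text
position: [0.507, 0.1761, 0.2017]
force: [-0.2, -2.3, 2.1]
gripper_force: 8.0
position: [0.5071, 0.1769, 0.2017]
force: [-0.7, -3.5, 2.8]
gripper_force: 8.0
```

Contact came at y ≈ 0.175, and it now presses about 2.5 N, so the left side is up against its spring. Release, lift and go to tallR.

```bash
python3 -m inch '0 0 0 0 0.075;0 0 0 0 0.075;0 0 0 0 0.075;0 0 0 0 0.075;0 0 0 0 0.075'
python3 -m inch '0 0 -0.03 0 0.075;0 0 -0.08 0 0.075;-0.02 0 -0.1 0 0.075;-0.0435 0 -0.1 0 0.075;-0.0435 0 -0.1 0 0.075'
python3 - <<'E'
from h import *
save('wrist','w4.png',scale=1.4); find('wrist',ROW); save('top','t4.png',(235,315,160,300),5)
print(arm.observe()['position'])
E
```

```text
clock: 8.1
position: [0.5071, 0.1773, 0.2017]
ee_rot: [-2.358, -2.076, -0.0]
force: [-0.7, 0.3, 0.2]
width: 0.797
gripper_force: 0.0
clock: 8.6
position: [0.5015, 0.131, 0.3027]
ee_rot: [2.361, 2.071, 0.001]
force: [0.3, -0.3, 0.5]
width: 0.815
gripper_force: 0.0
tallL_mid [164.7 278.5] 0.83 [0.507  0.1794 0.04  ]
tallR_mid [217.4 279.4] 0.74 [0.5018 0.1341 0.04  ]
right1_mid [240.7 278.2] 0.72 [0.4974 0.1097 0.032 ]
right2_mid [267.4 276.2] 0.72 [0.492  0.0832 0.032 ]
[0.5016 0.1346 0.3014]
```

View pics/w4.png

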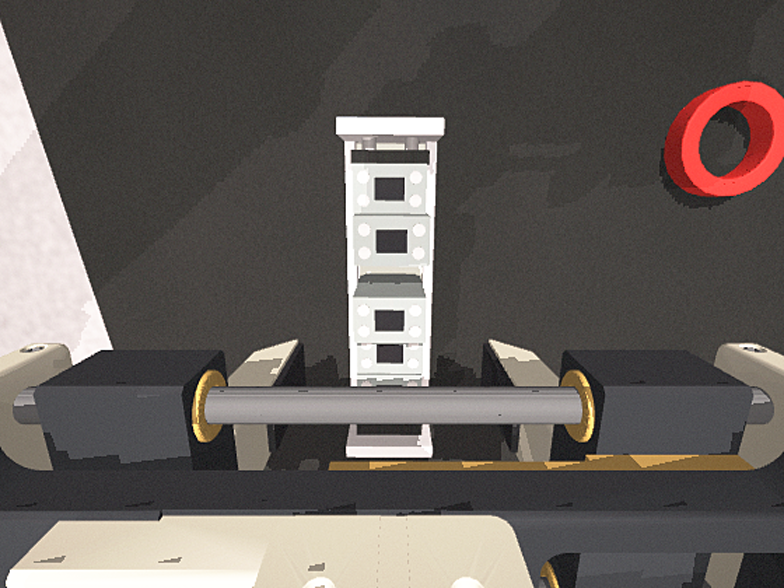

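TallL and the left-end module stand up against the left plate. The gap behind tallL is clear (rows 265–280), and tallR's top is at (320,390) in the enlarged picture. The row sits about 1 mm to -x of the fingers, so I'll correct for that and grip tallR.

```bash
python3 -m inch '0 -0.001 0.03 0 0.075;0 -0.001 0.06 0 0.075;0 -0.001 0.085 0 0.075;0 -0.001 0.1 0 0.075;0 -0.001 0.1 0 0.075'
python3 -m inch '0 0 0 0 0.044;0 0 0 0 0.044;0 0 0 0 0.036;0 0 0 0 0.036;0 0 0 0 0.036' 8
python3 -m inch '0 0 0 0 0.036;0 0 0 0 0.036'
python3 -m inch '-0.001 0 0 0 0.036;-0.002 0 0 0 0.036;-0.003 0 0 0 0.036;-0.004 0 0 0 0.036;-0.004 0 0 0 0.036'
```

```text
clock: 9.5
position: [0.4998, 0.1342, 0.1998]
ee_rot: [-2.357, -2.076, 0.006]
force: [0.1, -0.5, -0.7]
width: 0.814
gripper_force: 0.0
clock: 10.0
position: [0.5007, 0.1343, 0.2022]
ee_rot: [2.358, 2.076, 0.001]
force: [0.9, 1.0, 2.3]
width: 0.434
gripper_force: 8.0
clock: 10.2
position: [0.5008, 0.1343, 0.2022]
ee_rot: [-2.358, -2.076, -0.001]
force: [-1.1, 0.9, 6.7]
width: 0.431
gripper_force: 8.0
clock: 10.7
position: [0.5006, 0.1305, 0.2022]
ee_rot: [2.358, 2.076, 0.002]
force: [0.0, 1.6, 5.5]
width: 0.439
gripper_force: 8.0
```

```bash
python3 -m inch '0 0 -0.0005 0 0.036;-0.001 0 -0.0005 0 0.036;-0.001 0 -0.0005 0 0.036'|grep -E "pos|force"
python3 -m inch '-0.001 0 0 0 0.036;-0.001 0 0 0 0.036;-0.001 0 0 0 0.036'|grep -E "pos|force"
```

```text
position: [0.5, 0.1291, 0.2022]
force: [0.0, 1.0, 1.4]
gripper_force: 8.0
position: [0.4998, 0.128, 0.2022]
force: [0.7, 0.8, 0.7]
gripper_force: 8.0
```

```bash
python3 -m inch '-0.001 0 0 0 0.036;-0.002 0 0 0 0.036;-0.0025 0 0 0 0.036;-0.0025 0 0 0 0.036'|grep -E "pos|force"
python3 -m inch '-0.0005 0 0 0 0.036;-0.001 0 0 0 0.036;-0.001 0 0 0 0.036'|grep -E "pos|force"
python3 -m inch '-0.0005 0 0 0 0.036;-0.001 0 0 0 0.036;-0.001 0 0 0 0.036'|grep -E "pos|force"
```

```text
position: [0.4995, 0.1255, 0.2022]
force: [-0.3, 0.6, 0.4]
gripper_force: 8.0
position: [0.4994, 0.1246, 0.2022]
force: [-0.1, 1.5, 0.1]
gripper_force: 8.0
position: [0.4993, 0.1236, 0.2022]
force: [0.2, 0.0, -0.5]
gripper_force: 8.0
```

```bash
for k in 1; do python3 -m inch '-0.0005 0 0 0 0.036;-0.001 0 0 0 0.036;-0.001 0 0 0 0.036'|grep -E "pos|force"
python3 -m inch '-0.0005 0 0 0 0.036;-0.001 0 0 0 0.036;-0.001 0 0 0 0.036'|grep -E "pos|force"
python3 -m inch '-0.0005 0 0 0 0.036;-0.001 0 0 0 0.036;-0.001 0 0 0 0.036'|grep -E "pos|force"; done
```

```text
position: [0.4991, 0.1226, 0.2022]
force: [0.9, 0.3, -1.9]
gripper_force: 8.0
position: [0.4991, 0.1217, 0.2022]
force: [-0.3, 1.1, -2.3]
gripper_force: 8.0
position: [0.4989, 0.1209, 0.2022]
force: [0.3, 2.5, -2.9]
gripper_force: 8.0
```

```bash
python3 -m inch '-0.0005 0 0.0003 0 0.036;-0.001 0 0.0003 0 0.036;-0.001 0 0.0003 0 0.036'|grep -E "pos|force"
```

```text
position: [0.499, 0.1202, 0.2022]
force: [0.6, 5.7, 2.3]
gripper_force: 8.0
```

The right side is also against its spring, pressing about 4–5 N with contact near y = 0.1215. Release, lift and look over the gap from TCP y ≈ 0.148.

```bash
python3 -m inch '0 0 0 0 0.075;0 0 0 0 0.075;0 0 0 0 0.075;0 0 0 0 0.075;0 0 0 0 0.075'
python3 -m inch '0 0 -0.03 0 0.075;0 0 -0.08 0 0.075;0.015 0 -0.1 0 0.075;0.0285 0 -0.1 0 0.075;0.0285 0 -0.1 0 0.075'
python3 -m inch '0 0 0 0 0.075;0 0 0 0 0.075'
python3 - <<'E'
from h import *
save('wrist','w5.png',scale=1.4); find('wrist',ROW)
s=arm.observe();print(s['position'],s['ee_rot'])
E
```

```text
clock: 14.0
position: [0.4988, 0.1195, 0.2018]
ee_rot: [2.358, 2.076, -0.001]
force: [-0.4, -0.0, 0.2]
width: 0.796
gripper_force: 0.0
clock: 14.5
position: [0.5023, 0.1502, 0.3018]
ee_rot: [-2.354, -2.079, -0.002]
force: [-0.4, -0.3, -0.5]
width: 0.819
gripper_force: 0.0
clock: 14.7
position: [0.5019, 0.1473, 0.3007]
ee_rot: [-2.358, -2.075, 0.004]
force: [-0.4, 0.2, -0.2]
width: 0.814
gripper_force: 0.0
leftend_mid [156.2 279.9] 0.95 [0.5088 0.1997 0.032 ]
tallL_mid [183.1 282.8] 0.92 [0.5084 0.178  0.04  ]
tallR_mid [247.9 281.5] 0.83 [0.4999 0.1202 0.04  ]
right2_mid [294.1 279.7] 0.69 [0.4916 0.0693 0.032 ]
[0.5024 0.1477 0.3018] [-2.3585 -2.0753  0.0005]
```

View pics/w5.png

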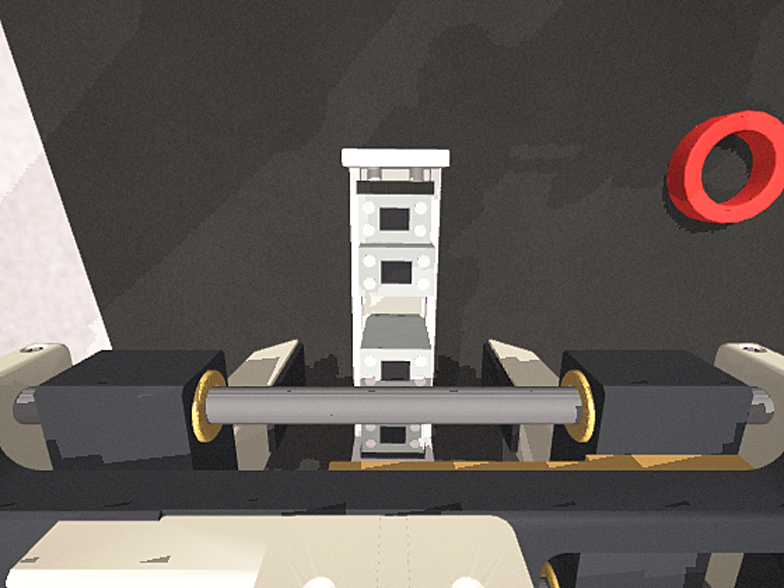

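TallR and right1 have moved. The gap runs from tallL's edge at row 296 to tallR's top edge at row 348, near column 395. Now for the loose module.

Run:
```python
from h import *
for r in (296,348,272,371): print(r,ray('wrist',(r/1.4,395/1.4),.073))
find('top',dict(spare_mid=.028))
rows([.531,-.168,.3],-7.2)
# spare outline in top view
sil=arm.silhouettes('top','spare_mid')
im=arm.get_image('top')
for d in sil[:4]:
    m=d['region']; print(d['conf'],d['point'],im[m].mean(0),m.sum(),cv2.minAreaRect(np.argwhere(m)[:,::-1].astype(np.float32)))
cv2.imwrite('pics/t5.png',cv2.resize(im[190:290,320:460,::-1],None,fx=5,fy=5,interpolation=cv2.INTER_CUBIC))
```

```text
296 [0.5066 0.1633 0.073 ]
348 [0.5028 0.1337 0.073 ]
272 [0.5082 0.1762 0.073 ]
371 [0.501  0.1199 0.073 ]
spare_mid [210.  399.6] 0.89 [ 0.6225 -0.2133  0.028 ]
spare_mid [244.1 343.7] 0.86 [ 0.5561 -0.0999  0.028 ]
spare_mid [252.2 418.9] 0.82 [ 0.5378 -0.2481  0.028 ]
pos [0.5024 0.1479 0.3019] yang -7.29 shift [-0.3097  0.0684  0.0019] roll -0.0016 tilt [-0. -0. -1.]
0.86 [242.3, 346.2] [242.1195 212.4111 226.5948] 343 ((345.70001220703125, 244.90000915527344), (16.443843841552734, 21.50348663330078), 18.434947967529297)
0.69 [253.5, 380.7] [186.6033 188.4656 185.777 ] 305 ((383.0, 256.5), (19.0, 16.0), 90.0)
0.63 [248.3, 418.9] [243.7416 209.4802 224.0517] 329 ((417.6731262207031, 247.86537170410156), (13.728128433227539, 25.298978805541992), 78.69007110595703)
0.63 [209.7, 397.7] [230.571   97.8774  94.9443] 359 ((399.22601318359375, 210.89727783203125), (16.5028018951416, 22.354860305786133), 20.556047439575195)
```

View pics/t5.png

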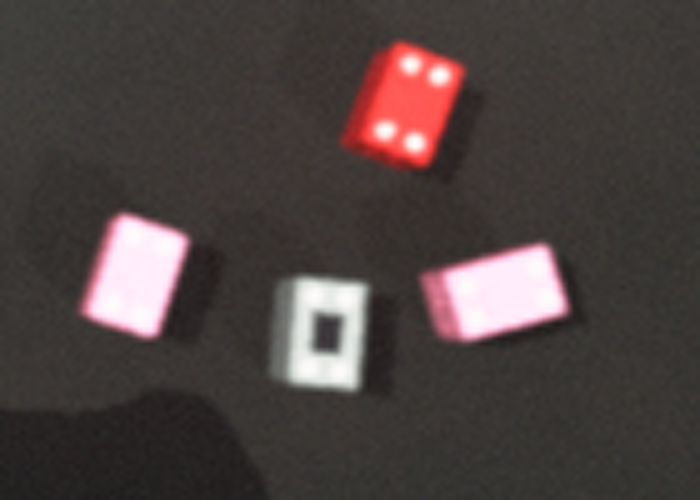

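The enlarged crop shows the grey block with black trim at (330,333), which is top px (257,386). Two pink blocks and one red block stand around it, so grey is the one. Moving over it.

```bash
python3 - <<'E'
from h import *
p=ray('top',(256.8,386),.053); print(p); rows([p[0],p[1],.2965],-6)
E
python3 -m inch '-0.04 0.007 0 0 0.0918;-0.08 0.014 0 0 0.0918;-0.12 0.021 0 0 0.0918;-0.16 0.028 0 0 0.0918;-0.2 0.035 0 0 0.0918'
```

```text
[ 0.5301 -0.1779  0.053 ]
pos [0.5024 0.148  0.302 ] yang -7.29 shift [-0.3197  0.0688  0.0054] roll -0.0224 tilt [ 0.0001  0.0001 -1.    ]
clock: 15.75
position: [0.5117, -0.0563, 0.3021]
ee_rot: [2.357, 2.076, 0.001]
force: [1.3, 0.3, -0.2]
width: 0.995
gripper_force: 0.0
```

```bash
python3 -m inch '-0.04 0.011 0.005 0 0.0918;-0.08 0.022 0.01 0 0.0918;-0.12 0.034 0.02 0 0.0918;-0.12 0.034 0.02 0 0.0918;-0.12 0.034 0.02 0 0.0918'
python3 - <<'E'
from h import *
save('wrist','w6.png',scale=1.4); find('wrist',dict(spare_mid=.028)); rows([.53,-.178,.28],-6)
E
```

```text
clock: 16.25
position: [0.53, -0.1793, 0.2816]
ee_rot: [-2.361, -2.072, 0.001]
force: [-0.5, 0.7, 0.5]
width: 0.998
gripper_force: 0.0
spare_mid [292.  307.9] 0.9 [ 0.5471 -0.2472  0.028 ]
spare_mid [246.3 386.5] 0.8 [ 0.6191 -0.2116  0.028 ]
spare_mid [125.2 297.3] 0.62 [ 0.5539 -0.1021  0.028 ]
pos [ 0.5305 -0.1767  0.2819] yang -7.17 shift [-0.0014 -0.0003  0.0019] roll -0.0204 tilt [-0.0001  0.0009 -1.    ]
```

View pics/w6.png

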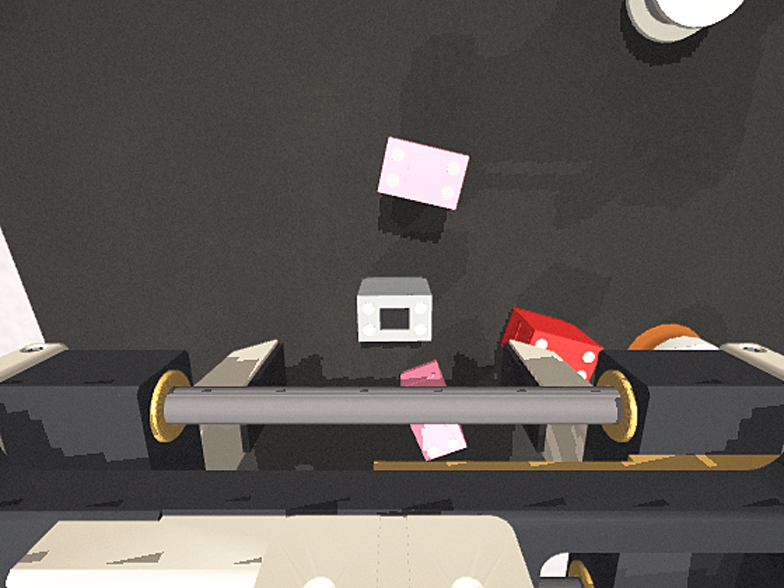

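The spare's top is centred at (318,394.5) in the enlarged picture and aligned with the tool. It is about 2.5 mm ahead along the row. The red block is near the right finger's path, so I'll narrow the opening before going down.

```bash
python3 -m inch '0.0025 0 0.01 0 0.062;0.0025 0 0.02 0 0.062;0.0025 0 0.02 0 0.062;0.0025 0 0.02 0 0.062;0.0025 0 0.02 0 0.062' |grep -E "pos|width"
python3 -m inch '0 0 0.02 0 0.062;0 0 0.045 0 0.062;0 0 0.0635 0 0.062;0 0 0.0635 0 0.062;0 0 0.0635 0 0.062'
python3 -m inch '0 0 0 0 0.044;0 0 0 0 0.036;0 0 0 0 0.036;0 0 0 0 0.036;0 0 0 0 0.036' 12
python3 -m inch '0 0 0 0 0.036;0 0 0 0 0.036'
```

```text
position: [0.5307, -0.1757, 0.262]
width: 0.684
clock: 17.4
position: [0.5307, -0.1759, 0.1989]
ee_rot: [2.358, 2.075, -0.0]
force: [0.7, -0.6, 0.2]
width: 0.676
gripper_force: 0.0
clock: 17.9
position: [0.5309, -0.1757, 0.1991]
ee_rot: [2.357, 2.075, 0.001]
force: [-1.2, -1.0, 5.5]
width: 0.436
gripper_force: 12.0
clock: 18.1
position: [0.5309, -0.1757, 0.1991]
ee_rot: [2.357, 2.075, 0.001]
force: [-1.6, 0.6, 6.0]
width: 0.437
gripper_force: 12.0
```

```bash
python3 -m inch '0 0 -0.01 0 0.036;0 0 -0.04 0 0.036;0 0 -0.08 0 0.036;0 0 -0.11 0 0.036;0 0 -0.11 0 0.036'
python3 -m inch '0.035 -0.0075 0 0 0.036;0.075 -0.016 0 0 0.036;0.115 -0.025 0 0 0.036;0.155 -0.034 0 0 0.036;0.195 -0.042 0 0 0.036'|grep -E "pos|gri"
python3 -m inch '0.04 -0.009 0 0 0.036;0.08 -0.018 0 0 0.036;0.11 -0.024 0 0 0.036;0.123 -0.027 0 0 0.036;0.123 -0.027 0 0 0.036'|grep -E "pos|gri"
python3 -m inch '0 0 0.01 0 0.036;0 0 0.01 0 0.036'
python3 - <<'E'
from h import *
save('wrist','w7.png',scale=1.4); rows([.5024,.148,.3],-7.2)
save('top','t7.png',(235,315,160,300),5)
E
```

```text
clock: 18.6
position: [0.5316, -0.1765, 0.3128]
ee_rot: [2.354, 2.072, 0.007]
force: [-0.1, -0.2, -1.9]
width: 0.435
gripper_force: 12.0
position: [0.5128, 0.0246, 0.3081]
gripper_force: 12.0
position: [0.5019, 0.1503, 0.308]
gripper_force: 12.0
clock: 19.8
position: [0.5021, 0.1465, 0.2971]
ee_rot: [2.361, 2.073, -0.004]
force: [-0.7, -0.9, -1.4]
width: 0.436
gripper_force: 12.0
pos [0.5023 0.1466 0.2976] yang -7.44 shift [ 0.0014 -0.0001 -0.0024] roll -0.0043 tilt [-0.0015 -0.0014 -1.    ]
```

View pics/w7.png

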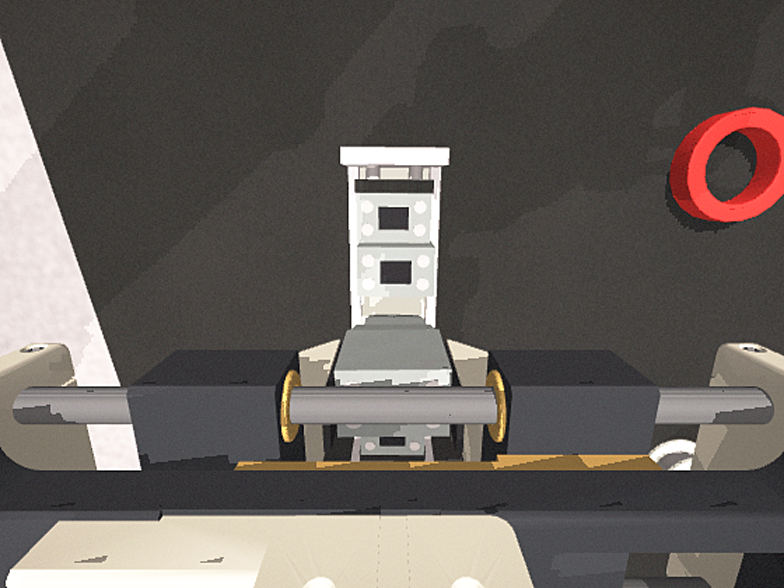

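The held module's far top edge is at row 369, foot at about row 317; tallL's near edge is at row 296. I'll compare where they line up.

Run:
```python
from h import *
a=ray('wrist',(369/1.4,393/1.4),.1515);b=ray('wrist',(296/1.4,395/1.4),.073);f=ray('wrist',(328/1.4,393/1.4),.1115)
u=np.array([.126,.992,0])
print('spare top edge',a,'lower edge',f,'tallL edge',b,'gaps along row',(b-a)@u,(b-f)@u); print(arm.observe()['position'])
m=arm.silhouettes('wrist','tallL_mid')
```

```text
spare top edge [0.5051 0.1592 0.1515] lower edge [0.5051 0.1595 0.1115] tallL edge [0.5066 0.1632 0.073 ] gaps along row 0.004101342101732462 0.003808449968916158
[0.5025 0.1468 0.298 ]
```

```bash
python3 -m inch '0.0018 0 0.01 0 0.036;0.0018 0 0.02 0 0.036;0.0018 0 0.024 0 0.036;0.0018 0 0.024 0 0.036;0.0018 0 0.024 0 0.036'|grep -E "pos|for"
python3 -m inch '0 0 0 0 0.036;0 0 0.002 0 0.036;0 0 0.004 0 0.036;0 0 0.006 0 0.036;0 0 0.006 0 0.036'|grep -E "pos|for"
python3 -m inch '0 0 0.002 0 0.036;0 0 0.004 0 0.036;0 0 0.006 0 0.036;0 0 0.006 0 0.036;0 0 0.006 0 0.036'|grep -E "pos|for"
python3 -c "
from h import *
save('wrist','w8.png',(140,340,180,380),3)"
```

```text
position: [0.5028, 0.1502, 0.2743]
force: [0.3, -0.8, -0.6]
gripper_force: 12.0
position: [0.5026, 0.1503, 0.2682]
force: [0.8, 0.3, -1.3]
gripper_force: 12.0
position: [0.5027, 0.1503, 0.2624]
force: [0.2, 0.7, -1.7]
gripper_force: 12.0
```

View pics/w8.png

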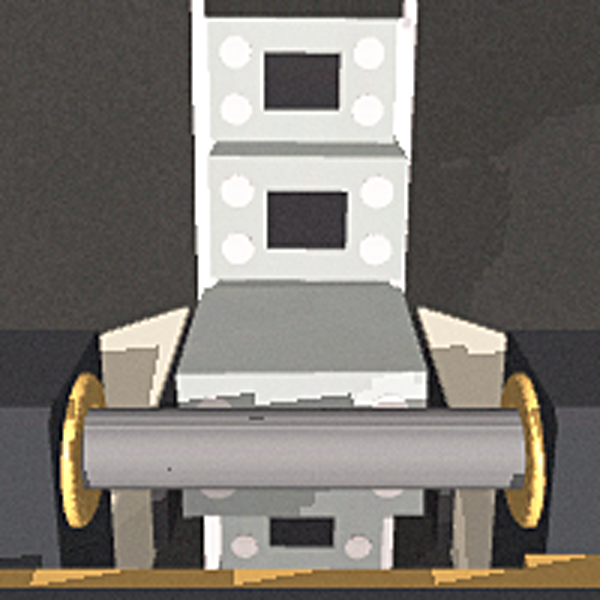

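Run:
```python
from h import *
s=arm.observe();z=s['position'][2]-.1991+.003;print(s['position'],z)
a=ray('wrist',(375/3+140,302/3+180),z+.05);b=ray('wrist',(281/3+140,307/3+180),.073);t=ray('wrist',(219/3+140,307/3+180),.073)
u=np.array([.126,.992,0])
print(a,b,t,(b-a)@u,(t-a)@u-13)
rows([.5024,.1486,z],-7.2)
```

```text
[0.5027 0.1503 0.2624] 0.06633967936130647
[0.5054 0.1623 0.1163] [0.5064 0.1624 0.073 ] [0.5081 0.1756 0.073 ] 0.00023279262529276877 -12.986468843026643
pos [0.5027 0.1503 0.2624] yang -7.28 shift [-0.0017 -0.0001  0.1961] roll -0.0014 tilt [ 0.  0. -1.]
```

The module is about 1.3 mm too close to tallL, so I'll shift it back and lower it slowly.

```bash
python3 -m inch '-0.0013 0 0 0 0.036;-0.0013 0 0 0 0.036;-0.0013 0 0.001 0 0.036;-0.0013 0 0.003 0 0.036;-0.0013 0 0.004 0 0.036'|grep -E "pos|for"
python3 -m inch '0 0 0.002 0 0.036;0 0 0.004 0 0.036;0 0 0.006 0 0.036;0 0 0.008 0 0.036;0 0 0.008 0 0.036'|grep -E "pos|for"
```

```text
position: [0.5025, 0.1491, 0.2582]
force: [0.4, 0.9, -1.0]
gripper_force: 12.0
position: [0.5024, 0.149, 0.2501]
force: [-0.1, 0.1, -0.8]
gripper_force: 12.0
```

```bash
python3 -m inch '0 0 0.003 0 0.036;0 0 0.006 0 0.036;0 0 0.009 0 0.036;0 0 0.012 0 0.036;0 0 0.012 0 0.036'|grep -E "pos|for"
python3 -m inch '0 0 0.003 0 0.036;0 0 0.006 0 0.036;0 0 0.009 0 0.036;0 0 0.012 0 0.036;0 0 0.012 0 0.036'|grep -E "pos|for"
```

```text
position: [0.5024, 0.149, 0.238]
force: [-0.0, 0.1, -1.1]
gripper_force: 12.0
position: [0.5024, 0.149, 0.226]
force: [-0.5, -1.0, -1.7]
gripper_force: 12.0
```

Next it goes past the rims, which the taper should clear.

```bash
python3 -m inch '0 0 0.002 0 0.036;0 0 0.004 0 0.036;0 0 0.006 0 0.036;0 0 0.008 0 0.036;0 0 0.008 0 0.036'|grep -E "pos|for"
python3 -m inch '0 0 0.002 0 0.036;0 0 0.004 0 0.036;0 0 0.006 0 0.036;0 0 0.008 0 0.036;0 0 0.008 0 0.036'|grep -E "pos|for"
```

```text
position: [0.5025, 0.149, 0.2182]
force: [-0.5, -0.3, -0.6]
gripper_force: 12.0
position: [0.5024, 0.149, 0.2101]
force: [-0.1, -0.4, -1.7]
gripper_force: 12.0
```

```bash
python3 -m inch '0 0 0.001 0 0.036;0 0 0.002 0 0.036;0 0 0.003 0 0.036;0 0 0.004 0 0.036;0 0 0.004 0 0.036'|grep -E "pos|for"
```

```text
position: [0.5025, 0.149, 0.2063]
force: [-0.5, -0.1, -0.6]
gripper_force: 12.0
```

```bash
python3 -m inch '0 0 0.0005 0 0.036;0 0 0.001 0 0.036;0 0 0.0015 0 0.036;0 0 0.002 0 0.036;0 0 0.002 0 0.036'|grep -E "pos|for"
python3 -m inch '0 0 0.0005 0 0.036;0 0 0.001 0 0.036;0 0 0.001 0 0.036'|grep -E "pos|for"
```

```text
position: [0.5025, 0.149, 0.2044]
force: [-0.4, 0.2, -1.7]
gripper_force: 12.0
position: [0.5025, 0.149, 0.2034]
force: [0.5, -0.2, -1.6]
gripper_force: 12.0
```

```bash
python3 -m inch '0 0 0.0005 0 0.036;0 0 0.0005 0 0.036;0 0 0.0005 0 0.036'|grep -E "pos|for"
python3 -m inch '0 0 0.0005 0 0.036;0 0 0.0005 0 0.036;0 0 0.0005 0 0.036'|grep -E "pos|for"
```

```text
position: [0.5026, 0.149, 0.2031]
force: [-1.3, -0.4, 3.1]
gripper_force: 12.0
position: [0.5026, 0.149, 0.203]
force: [-3.6, -1.5, 9.8]
gripper_force: 12.0
```

The module stands on the floor at TCP z = 0.203, as predicted. I'll ease off, then release and lift.

```bash
python3 -m inch '0 0 -0.0006 0 0.036;0 0 -0.0006 0 0.036'|grep -E "pos|for"
python3 -m inch '0 0 0 0 0.048;0 0 0 0 0.056;0 0 0 0 0.07;0 0 0 0 0.07;0 0 0 0 0.07'|grep -E "pos|for|wid"
python3 -m inch '0 0 -0.01 0 0.07;0 0 -0.03 0 0.07;0 0 -0.06 0 0.07;0 0 -0.09 0 0.07;-0.02 0 -0.12 0 0.07'|grep -E "pos|for"
python3 -m inch '-0.02 0 0 0 0.07;-0.02 0 0 0 0.07;-0.02 0 0 0 0.07'|grep -E "pos|for"
python3 - <<'E'
from h import *
w=arm.get_image('wrist')[80:330,200:360,::-1]; s=arm.get_image('scene')[190:300,280:400,::-1]
f=lambda i:cv2.resize(i,(390,580),interpolation=cv2.INTER_CUBIC)
cv2.imwrite('pics/fin.png',np.hstack([f(w),cv2.resize(s,(400,580*0+367)) if 0 else cv2.copyMakeBorder(cv2.resize(s,(400,367),interpolation=cv2.INTER_CUBIC),0,213,0,0,cv2.BORDER_CONSTANT)]))
E
```

```text
position: [0.5026, 0.1491, 0.203]
force: [-1.4, 0.1, 2.2]
gripper_force: 12.0
position: [0.5025, 0.1491, 0.203]
force: [0.4, 0.1, -0.4]
width: 0.756
gripper_force: 0.0
position: [0.5001, 0.1312, 0.3248]
force: [0.1, 1.2, -0.1]
gripper_force: 0.0
position: [0.4973, 0.1092, 0.3236]
force: [0.3, 1.1, 0.3]
gripper_force: 0.0
```

View pics/fin.png

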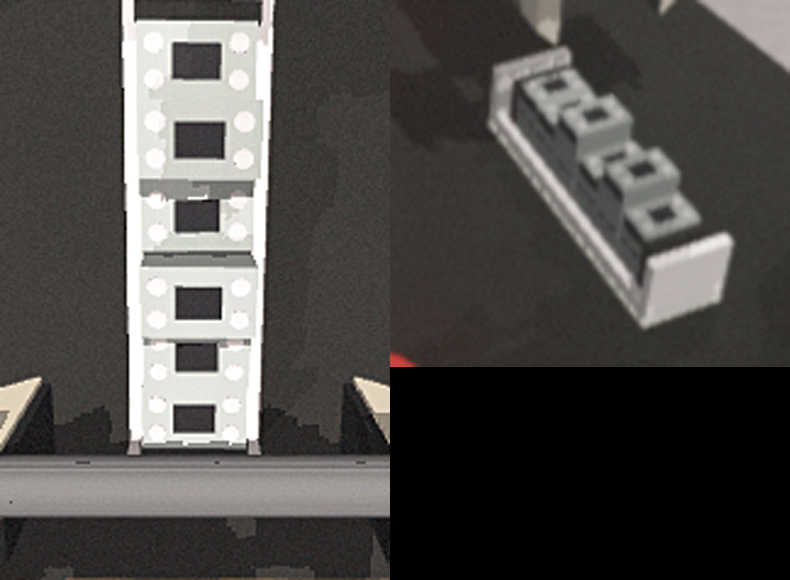

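The final picture shows all six modules upright in the tray. The loose one stands between the tall pair at (215,197), in line and level with the short ones, and the robot is clear. Handing in.

```bash
python3 -c "
from h import *
print(arm.observe()['clock'], arm.sign_off())"
```

```text
the job is handed in; nothing more can be done
28.0 None
```

The loose module is down on the tray floor between the two tall modules, upright, in line and released, and I handed the job in at 28.0 s; the row was pressed sideways with about 5 N at most, and seating the module briefly read 9.8 N straight down.

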